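# Clip the seam of a two-part mould and pump the bar clamp tight

### The arm

A 7-joint arm with a two-finger parallel gripper is mounted at the origin on the work surface. World frame = base frame: x ahead of the robot, y to its left, z up, the work surface at z = 0. Lengths are in m, angles in rad, forces in N, time in s.
With the tool pointing down it reaches from about 0.4 to 0.85 m from the base axis. Payload 4.5 kg.
Tool frame: the origin (TCP) lies at the centre of the arm's flange, where the gripper is bolted on; the fingertips stand 166 mm ahead of it and the grasp point (between the pads) lies 147 mm ahead of it (r.grip_depth is the distance from the TCP to the grasp point, in m); z points along the fingers, y is the line along which they close (so a half turn about z gives the same grasp; the last joint's range is limited). The gripper opens to 88 mm and grips with 3 to 60 N. Pads are 18 mm wide; open, the fingers measure 123 mm over their backs; the gripper's body (75 mm by 187 mm) begins 45 mm behind the grasp point.
Start: joints at [-1.145, 0.689, -0.195, 1.565, 0.157, 0.902, -0.215], TCP at [0.239, 0.578, 0.405] pointing down, gripper open.
Joint ranges: [-3.01, 3.01], [-0.46, 2.08], [-1.47, 1.51], [0.13, 2.56], [-1, 4.14], [0.04, 2.09], [-2.66, 2.66]. Speed limits (rad/s): [2.57, 2.57, 3.14, 3.14, 3.14, 3.14, 3.14].

### API

Orientations are given as a unit quaternion [x, y, z, w].
In Python, from plant import status, cams, r, finder gives the robot as it stands.
- The arm moves only by the tool play_rows, never from a script. Its argument "rows" is a list of rows, each a list of 7 numbers: the opening in per cent of the stroke, from 0 (shut) to 100 (fully open), then the shift along the tool's x, y, z in m, then the turn, a rotation vector about the tool's x, y, z in degrees. A call has 1 to 8 rows; each row shifts and turns the commanded pose from where the row before left it, along the tool's axes as they then stand; what a row does not reach is not made up. A row lasts 1/8 s, in which the tool goes at most 62.5 mm and 10.7 degrees, less where a joint would pass 70% of its speed; a pose out of reach is approached as far as the arm can. A call with a gripper value outside its range is refused whole. The fingers move at their own pace and stop on an object; "grip_force" is the grip in N (left out, the last holds). Time passes only in rows, so rows that do not move let the fingers close. It gives the time, the measured TCP pose, the force, the opening and the grip force at its end, in the units of the state.
- status.get_state(): the state, without advancing time (a new reading comes with each control period).
- cams.snapshot(name): name is "scene" or "top" or "wrist"; returns the picture (480x640x3 uint8, red, green, blue); there is no depth.
- cams.camera_params(name): a dict with "vfov" (degrees; the focal length in pixels is half the picture's height over the tangent of half this angle, whatever the lens; pixels are square), "cx", "cy" (the principal point, pixels), "R" (3x3) and "t" (3): a world point X has camera coordinates R X + t; the wrist camera has in their place "tool_from_camera" (4x4, takes a point from camera to tool coordinates, whose origin is the TCP and whose axes are the flange's). Camera axes: x right, y down, z forward; pixel columns grow to the right and rows downward; lengths in m; the calibration is good to about 2 mm. A picture is of the moment at which its call begins: read the wrist's pose just before it. camera_params takes no time and is no camera call.
- r.finish_job(): hands the job in; it is judged then, once.
Trained networks look in the newest picture that a camera, given by its name, has taken for a name from the list of things; names that differ only in an ending like _2 or _b are one class to them, and where a whole thing is asked for, a point or a joint stands for the part that bears it (a point fixed in the world has none). Each returns a list of dicts, best first, with "score" (0 to 1); they miss things now and then, are a little off and sometimes report something else, mostly with a low value. They report only what shows in the picture. A call takes as long as a camera call.
- finder.spot_in(camera, label): "at" ([x, y, z] in m, in the coordinates of the camera as it stood for that picture, good to about 4 mm: the middle of the surface that is visible of it).
- finder.regions_of(camera, label): "mask" (480x640 bool, what is visible of it).
The state is a dict: "clock": time; "q": joint angles; "qd": joint speeds; "joint_torque": joint torques, N m; "tool_pos": TCP position; "eef_rot": TCP orientation; "contact_force": force on the tool from outside, world axes, zero at the start; "moment": the same for the moment, N m; "opening": opening from 0.0 (shut) to 1.0 (fully open); "finger_force": force on a finger pad.
Only numpy, scipy, OpenCV 4.12 (cv2) and the standard library are available. Lean on these libraries where they do the work, as an engineer would, in place of code of your own. Each camera call takes 0.05 s, during which the arm holds its last target. There are 200 camera calls.

### The job

Close the two-part mould for casting: take the orange spring clip off the rim of the green organiser, clip it upright over the top of the mould's seam flange so that it pinches both halves, and let go of it. Then bring the clamp's jaw up by pumping its trigger alone, until the mould is held firmly between both pads without being crushed, and finish still holding the trigger squeezed, because the pressure lasts only while it is held. Leave the other things on the bench where they are.

Things in the scene. Friction and masses are not known exactly. Their poses are not given: they have to be found in the camera images.
- clip_grip (a point): Orange spring clip like a big clothes peg, upright on the organiser's rim; 85 mm tall, 20 mm wide (x), 45 g. Point: midway between its handles, 12 mm below their tops. Handles are squeezed along y: 51 mm over their outsides here when parked (59 at the tops), 26 mm squeezed to their stop (11 N); frame then leans up to 0.3 rad about x with one half.
- clip_jaws (a point): Middle of the clip's two rubber jaw pads, 66 mm below clip_grip; pads 22 mm wide, 14 mm tall; they shut with 7 to 12 N and open 22 mm when the handles are at their stop. Jaw tips lie 73 mm below clip_grip: with that point 58 mm above an edge, the jaws reach 15 mm down over it, much as on the parked rim (6 mm thick).
- clip: The same spring clip; origin at its hinge pin, 38 mm below clip_grip.
- seam_top (a point): Off-white two-part mould on the clamping board, block 80 mm (x) by 74 mm (y) by 78 mm tall, with a flange round its upright seam. Flange: 10 mm thick over both halves, 96 to 100 mm wide, standing 22 mm above the block, its top 100 mm above the board. Point: middle of its top edge; x along the flange, y through its thickness, z up.
- mould_a: Mould half beside the clamp's trigger body and fixed jaw (0.3 to 0.5 kg, loose); origin at the foot of the seam, 100 mm below seam_top.
- mould_b: The other, loose mould half, on the +y side of the seam beside the moving jaw; same frame as mould_a. Printed shell filled with plaster: it cracks at over 90 N of jaw force; 10 to 60 N holds it firmly.
- clamp: Plywood board 160 x 250 x 12 mm fixed to the bench with a one-hand bar clamp on its side: toothed bar along y at 45 mm height, black body with handle and orange trigger pointing to -x, towards the robot. Origin on the bench below the bar; y points from trigger body to moving jaw, z up. The mould stands on the +x side of the bar. Board and body do not give.
- clamp_grip (a point): Where to squeeze, 45 mm above the bench. From here along the clamp's y: fixed handle from -13 to +1 mm; trigger's front face at +13 mm squeezed, +33 mm released (slanting, up to +36 over a finger's width). Handle and trigger stand 31 to 59 mm above the bench and reach 50 mm along x, free above. A gripper centred here, closing from 76 mm or more to 26 mm, makes a full stroke.
- trigger (a joint): Trigger angle, rad: 0 released, 0.235 fully squeezed (20 mm of travel at clamp_grip); a spring of 2 to 4 N there brings it back when it is let go.
- trigger_face (a point): Middle of the front face of the trigger's orange finger bar (80 mm long, 10 mm thick, 24 mm tall), where it is squeezed; its pivot lies 85 mm away towards the mould.
- jaw (a joint): Closing travel of bar and moving jaw, m: 0 = 130 mm between pads; at 0.056 the mould is tight. A full squeeze (8 N) draws it 8 mm, one tooth; the first draws 1 to 9 mm. Drag (6 N) holds it between strokes, but pressure goes on letting go. A squeeze that stops at over 30 mm of grip width instead of 26 means it is tight: jaw force is then about 2 x trigger force less 6 N (20 N gives 34 N).
- jaw_face (a point): Middle of the face of the moving jaw's black rubber pad, 44 x 40 mm, 45 mm above the bench; the fixed jaw on the clamp body has a pad like it. Bar and jaw are not to be pushed by hand: the trigger alone moves them.
- organiser: Green stacking tier organiser, two trays 200 (x) x 140 x 50 mm one above the other, fixed; upper rim 125 mm above the bench, 6 mm thick. Origin under its centre. The clip sits on its -y rim.
- vase: Bisque vase, 92 mm wide, 155 mm tall, loose; origin under its foot. Leave alone.
- tin: Aluminium tin with ribbed screw lid, 76 mm wide, 64 mm tall, loose; origin under its foot. Leave alone.
- callipers: Yellow plastic callipers lying flat, 140 mm long, loose; origin near the black hinge. Leave alone.
- modelling_tool: Rosewood modelling tool lying flat, 185 mm long, loose; origin near its middle. Leave alone.
- test_bowl: Bisque bowl, 110 mm wide, 50 mm tall, loose; origin under its foot. Leave alone.

How it is judged:
By the outcome, as a careful person would: the job done as asked, in the order asked, and still so for the second after the job is handed in, while the arm keeps its last pose, push and grip.
It also fails if it takes over 67 s, if anything falls off the work surface, if the arm or the gripper's body presses on something with over 40 N, if the wrist force passes 120 N, or if a joint passes its speed limit or range.

## Working session

There is one attempt and no reset: what is moved stays moved. The work goes in short steps, Python scripts to look and compute and a tool call to move; the robot and the scene stay as the last step left them, time stands still between calls to the robot, and variables do not carry over. Pictures are saved under pics/ and viewed, at most 10 in all, crops included, and the job is handed in when it is done.

Besides the shell and the picture viewer there is one more tool, called after ">>>" in YAML: its name, and indented under it one key for each argument. play_rows: Moves the arm, as the interface text tells. Its arguments: {"type":"object","properties":{"rows":{"type":"array","items":{"type":"array","items":{"type":"number"}}},"grip_force":{"type":"number"}},"required":["rows"]}

```bash
ls; mkdir -p pics; cat > h.py <<'E'
from plant import status,cams,r,finder
import numpy as np,cv2
from scipy.spatial.transform import Rotation as Ro
def snap(n,f=None):
    im=cams.snapshot(n)
    if f: cv2.imwrite('pics/'+f,cv2.cvtColor(im,cv2.COLOR_RGB2BGR))
    return im
def world(cam,p):
    c=cams.camera_params(cam); p=np.array(p)
    if cam=='wrist':
        s=status.get_state(); T=np.array(c['tool_from_camera']); q=T[:3,:3]@p+T[:3,3]
        return Ro.from_quat(s['eef_rot']).apply(q)+s['tool_pos']
    return np.array(c['R']).T@(p-np.array(c['t']))
def ray(cam,u,v):
    c=cams.camera_params(cam); f=240/np.tan(np.radians(c['vfov'])/2)
    d=np.array([(u-c['cx'])/f,(v-c['cy'])/f,1])
    o=world(cam,[0,0,0]); return o,world(cam,d)-o
def atz(cam,u,v,z):
    o,d=ray(cam,u,v); return o+d*(z-o[2])/d[2]
def proj(cam,X):
    c=cams.camera_params(cam); f=240/np.tan(np.radians(c['vfov'])/2)
    if cam=='wrist':
        s=status.get_state(); T=np.array(c['tool_from_camera'])
        p=Ro.from_quat(s['eef_rot']).inv().apply(np.array(X)-s['tool_pos']); p=T[:3,:3].T@(p-T[:3,3])
    else: p=np.array(c['R'])@X+np.array(c['t'])
    return p[:2]/p[2]*f+[c['cx'],c['cy']]
E
python3 - <<'E'
from h import *
s=status.get_state(); print({k:np.round(v,3) for k,v in s.items()}, r.grip_depth)
print(Ro.from_quat(s['eef_rot']).as_matrix().round(3))
for c in['scene','top']:
    snap(c,c+'0.png'); p=cams.camera_params(c); print(c,p['vfov'],p['R'],p['t'])
    for l in['clip','clip_grip','clip_jaws','seam_top','clamp_grip','trigger_face','jaw_face','organiser','clamp','vase','mould_b']:
        for d in finder.spot_in(c,l)[:2]: print(l,round(d['score'],2),world(c,d['at']).round(3))
print(cams.camera_params('wrist'))
E
```

```text
pics
{'clock': np.float64(0.0), 'q': array([-1.145,  0.69 , -0.194,  1.566,  0.157,  0.902, -0.215]), 'qd': array([ 0.003,  0.   , -0.001, -0.002,  0.001,  0.001, -0.002]), 'joint_torque': array([-1.0000e-03, -5.2756e+01, -1.2670e+00, -1.5343e+01, -5.3000e-02,
        6.0000e-03,  0.0000e+00]), 'tool_pos': array([0.239, 0.577, 0.404]), 'eef_rot': array([ 0.195,  0.981, -0.001, -0.   ]), 'contact_force': array([-0.26 , -0.798,  0.139]), 'moment': array([-0.014,  0.011, -0.008]), 'finger_force': np.float64(0.0), 'opening': np.float64(1.001)} 0.1473
[[-0.924  0.382 -0.001]
 [ 0.382  0.924 -0.002]
 [-0.    -0.002 -1.   ]]
scene 43.42839884396452 [[-0.02396694  0.99970767 -0.00318836]
 [ 0.69159344  0.01427709 -0.72214588]
 [-0.72188925 -0.01951268 -0.69173345]] [ 0.05898485 -0.33704236  1.68498584]
clip_grip 0.77 [0.528 0.218 0.151]
clip_jaws 0.59 [0.527 0.222 0.154]
clip_jaws 0.34 [ 0.652 -0.073  0.09 ]
seam_top 0.96 [ 0.651 -0.072  0.087]
seam_top 0.6 [ 0.487 -0.073  0.058]
clamp_grip 0.63 [ 0.621 -0.077  0.006]
clamp_grip 0.49 [ 0.487 -0.072  0.056]
trigger_face 0.68 [ 0.485 -0.076  0
[... 625 characters left out ...]
 0.227 0.162]
trigger_face 0.58 [ 0.489 -0.077  0.055]
jaw_face 0.55 [0.574 0.018 0.06 ]
organiser 0.57 [0.511 0.287 0.079]
clamp 0.63 [ 0.586 -0.074  0.008]
vase 0.79 [0.746 0.099 0.107]
mould_b 0.89 [ 0.622 -0.025  0.091]
mould_b 0.81 [ 0.613 -0.062  0.085]
{'vfov': 70.59276925074914, 'cx': 318.2338620034652, 'cy': 236.81909348095758, 'tool_from_camera': array([[ 4.68489644e-04, -9.61873900e-01, -2.73492927e-01,
         7.08971802e-02],
       [ 9.99999847e-01,  3.70403440e-04,  4.10278147e-04,
        -2.79333264e-04],
       [-2.93333120e-04, -2.73493077e-01,  9.61873927e-01,
         1.92081719e-02],
       [ 0.00000000e+00,  0.00000000e+00,  0.00000000e+00,
         1.00000000e+00]])}
```

View pics/scene0.png

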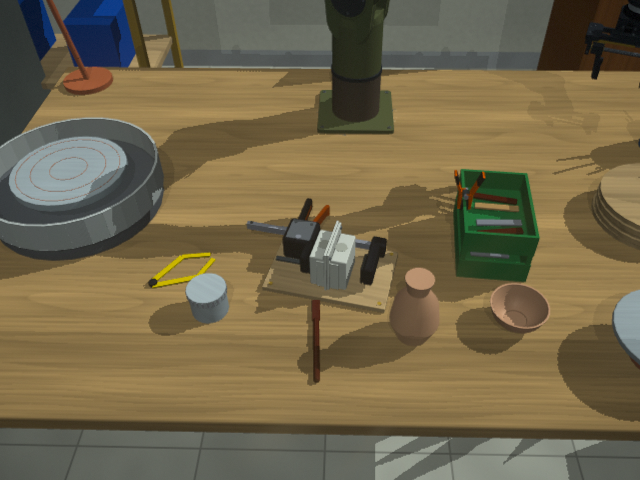

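View pics/top0.png

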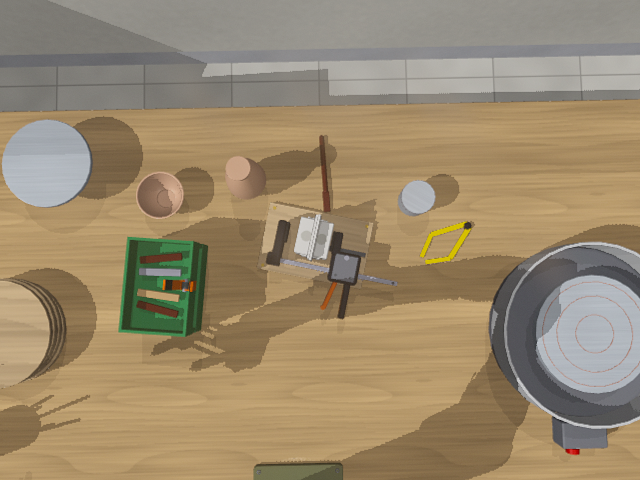

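The scene picture shows the clip at about (468,190) on the near corner rim of the organiser. The clamp is at about (320,255), with its trigger and handle pointing up towards the robot. In the top picture the clip is at (178,286). The bar runs (270,260) to (395,283), so the clamp is turned roughly 10° clockwise. Next I'll move over the clip for a closer look.

>>> play_rows:
  rows:
    - [100,0,0,0,0,0,-7.5]
    - [100,0,0,0,0,0,-7.5]
    - [100,0,0,0,0,0,-7.4]

```text
clock: 1.58
tool_pos: [0.2387, 0.5777, 0.4048]
eef_rot: [-0.002, 1.0, 0.0, 0.0]
contact_force: [-0.8, -0.1, -0.4]
opening: 0.995
finger_force: 0.0
```

>>> play_rows:
  rows:
    - [100,-0.035,-0.044,-0.006,0,0,0]
    - [100,-0.035,-0.044,-0.006,0,0,0]
    - [100,-0.035,-0.044,-0.006,0,0,0]
    - [100,-0.035,-0.044,-0.006,0,0,0]
    - [100,-0.035,-0.044,-0.006,0,0,0]
    - [100,-0.035,-0.044,-0.006,0,0,0]
    - [100,-0.035,-0.044,-0.006,0,0,0]
    - [100,-0.035,-0.044,-0.006,0,0,0]

```text
clock: 2.58
tool_pos: [0.5194, 0.2239, 0.4531]
eef_rot: [0.0, 1.0, 0.0, 0.0]
contact_force: [1.6, 1.1, -0.7]
opening: 1.001
finger_force: 0.0
```

```bash
cat >> h.py <<'E'
def yaw(): 
    m=Ro.from_quat(status.get_state()['eef_rot']).as_matrix(); return np.degrees(np.arctan2(-m[0,1],m[1,1])), m[:,2]
def to(P,y=None):
    "tool shift (in current axes after turning to yaw y) to bring the GRASP point to P"
    s=status.get_state(); R=Ro.from_quat(s['eef_rot'])
    y0=yaw()[0]; y=y0 if y is None else y
    R2=Ro.from_euler('z',y-y0,degrees=True)*R
    # upright tool
    d=np.array(P)+[0,0,r.grip_depth]-s['tool_pos']
    print('turn tz',round(-(y-y0),1),'then shift',R2.inv().apply(d).round(4), 'dist',np.linalg.norm(d).round(3))
E
python3 - <<'E'
from h import *
import time
s=status.get_state(); print(s['clock'],s['tool_pos'],yaw())
snap('wrist','w1.png')
for l in['clip','clip_grip','clip_jaws','organiser']:
    for d in finder.spot_in('wrist',l)[:2]: print(l,round(d['score'],2),world('wrist',d['at']).round(3))
E
```

```text
2.575 [0.51936226 0.22386499 0.4531342 ] (np.float64(-0.04872449142919528), array([ 5.10722516e-04,  4.01435330e-04, -9.99999789e-01]))
clip 0.73 [0.518 0.218 0.169]
clip_grip 0.73 [0.517 0.218 0.167]
clip_jaws 0.83 [0.517 0.22  0.166]
organiser 0.94 [0.501 0.297 0.081]
organiser 0.6 [0.515 0.225 0.169]
```

View pics/w1.png

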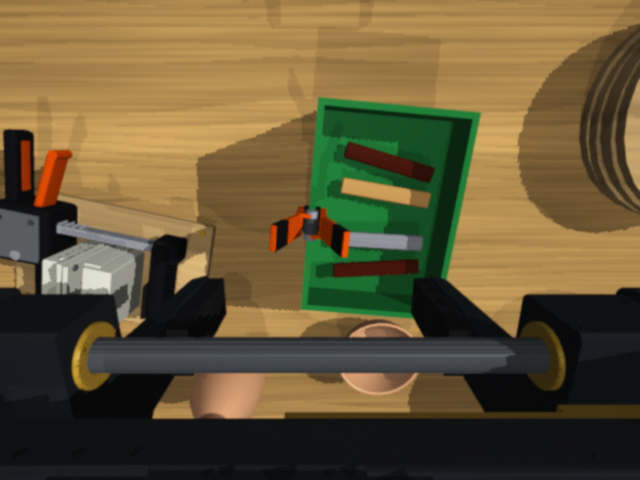

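The wrist picture shows the handle tops at about (270,240) and (349,246), and the hinge at (311,222). The top rim's corners are at (319,98), (480,114) and (303,308).

```bash
python3 - <<'E'
from h import *
a,b,c=[atz('wrist',*p,.125) for p in[(319,98),(480,114),(303,308)]]
print(a,b,c,np.degrees(np.arctan2((b-a)[0],(b-a)[1])),np.degrees(np.arctan2((c-a)[1],(c-a)[0])),np.linalg.norm(b-a),np.linalg.norm(c-a))
im=cams.snapshot('wrist')
m=finder.regions_of('wrist','clip')[0]['mask']
hsv=cv2.cvtColor(im,cv2.COLOR_RGB2HSV); mm=m.astype(np.uint8)
print(m.sum()); 
cs,_=cv2.findContours(mm,0,2)
k=max(cs,key=cv2.contourArea)[:,0]; print(k.min(0),k.max(0),k[k[:,0].argmin()],k[k[:,0].argmax()])
ys,xs=np.nonzero(m)
for sel in (xs<295,xs>330):
    print('tops', xs[sel].min(),xs[sel].max(),ys[sel].min(),ys[sel].max())
for u,v in[(270,232),(270,252),(349,236),(349,258)]: print(atz('wrist',u,v,.195))
for l in ['clip_grip','clip']:
  mt=0
for u,v in[(311,222)]: print('hinge',atz('wrist',u,v,.150))
cv2.imwrite('pics/w1c.png',cv2.resize(cv2.cvtColor(im[190:270,250:370],cv2.COLOR_RGB2BGR),None,fx=5,fy=5))
E
```

```text
[0.41234266 0.22684365 0.125     ] [0.42515541 0.36503413 0.125     ] [0.60907262 0.21080823 0.125     ] 5.297207082199346 -4.6598649843497375 0.13878319924733423 0.19738239814180386
2453
[266 207] [347 259] [266 238] [347 236]
tops 266 294 212 253
tops 331 347 222 259
[0.51049741 0.19210544 0.195     ]
[0.52583636 0.19154896 0.195     ]
[0.51339834 0.24973772 0.195     ]
[0.53041734 0.25020281 0.195     ]
hinge [0.51362353 0.22109353 0.15      ]
```

View pics/w1c.png

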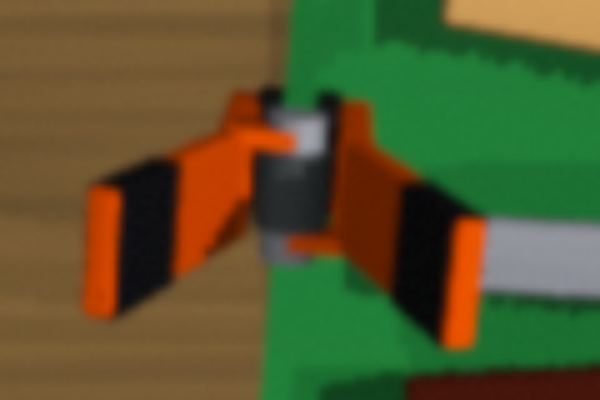

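```bash
python3 -c "
from h import *
to([.519,.2205,.183],-5)"
```

```text
turn tz 5.1 then shift [-0.0023 -0.0064  0.1224] dist 0.123
```

>>> play_rows:
  rows:
    - [100,0,0,0,0,0,5]
    - [100,-0.002,-0.006,0.02,0,0,0]
    - [100,0,0,0.025,0,0,0]
    - [100,0,0,0.025,0,0,0]
    - [100,0,0,0,0,0,0]
    - [100,0,0,0,0,0,0]

```text
clock: 3.68
tool_pos: [0.5196, 0.2203, 0.3836]
eef_rot: [0.043, 0.999, 0.001, 0.0]
contact_force: [-0.1, -0.7, 0.2]
opening: 1.002
finger_force: 0.0
```

```bash
python3 -c "
from h import *
s=status.get_state();print(s['tool_pos'],yaw());to([.519,.2205,.183],-5)
snap('wrist','w2.png')
for l in['clip_grip','clip']:
    for d in finder.spot_in('wrist',l)[:1]: print(l,round(d['score'],2),world('wrist',d['at']).round(3))
print(proj('wrist',[.519,.2205,.183]))
"
```

```text
[0.51963439 0.22034558 0.38355723] (np.float64(-4.952041079799473), array([ 9.01800877e-04,  1.00377329e-03, -9.99999090e-01]))
turn tz 0.0 then shift [0.0007 0.     0.0533] dist 0.053
clip_grip 0.71 [0.518 0.218 0.169]
clip 0.91 [0.513 0.221 0.17 ]
[318.91542427 266.992457  ]
```

View pics/w2.png

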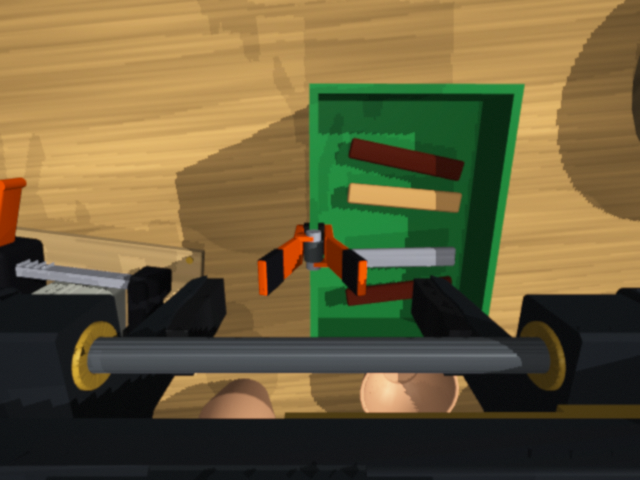

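The handle tops show at (264,277) and (362,276), so the yaw is right. I'll check the residual offset.

```bash
python3 -c "
from h import *
for p in[(259.5,262),(258.5,294),(366,261),(364,293)]: print(atz('wrist',*p,.195).round(4))
print(atz('wrist',314,232,.15),atz('wrist',309,90,.125))
"
```

```text
[0.5088 0.1897 0.195 ]
[0.5272 0.1866 0.195 ]
[0.5132 0.2461 0.195 ]
[0.5317 0.2441 0.195 ]
[0.50700092 0.21842582 0.15      ] [0.41766502 0.22299812 0.125     ]
```

>>> play_rows:
  rows:
    - [100,0,-0.0025,0.018,0,0,0]
    - [100,0,0,0.018,0,0,0]
    - [100,0,0,0.017,0,0,0]
    - [60,0,0,0,0,0,0]
    - [60,0,0,0,0,0,0]
    - [25,0,0,0,0,0,0]
    - [25,0,0,0,0,0,0]
    - [25,0,0,0,0,0,0]
  grip_force: 20

```text
clock: 4.82
tool_pos: [0.5196, 0.2168, 0.3299]
eef_rot: [0.044, 0.999, 0.0, 0.0]
contact_force: [-0.4, -0.3, -0.2]
opening: 0.457
finger_force: 6.0
```

>>> play_rows:
  rows:
    - [25,0,0,0,0,0,0]
    - [25,0,0,0,0,0,0]
    - [25,0,0,0,0,0,0]

```text
clock: 5.2
tool_pos: [0.5196, 0.2168, 0.3297]
eef_rot: [0.044, 0.999, 0.0, -0.0]
contact_force: [0.1, 0.4, -0.3]
opening: 0.289
finger_force: 20.0
```

```bash
python3 -c "
from h import *
s=status.get_state();print(s['tool_pos'],yaw(),s['contact_force'],s['moment'])
a=snap('scene');b=snap('wrist')
cv2.imwrite('pics/m3.png',cv2.cvtColor(np.hstack([cv2.resize(a[140:290,400:560],(400,375)),cv2.resize(b[140:300,200:440],(400,375))]),cv2.COLOR_RGB2BGR))
"
```

```text
[0.51958241 0.21679127 0.3296834 ] (np.float64(-5.043487466358129), array([-5.06928775e-05,  5.37181595e-05, -9.99999997e-01])) [ 0.11728383  0.43159501 -0.30720937] [0.05472287 0.0152442  0.04242061]
```

View pics/m3.png

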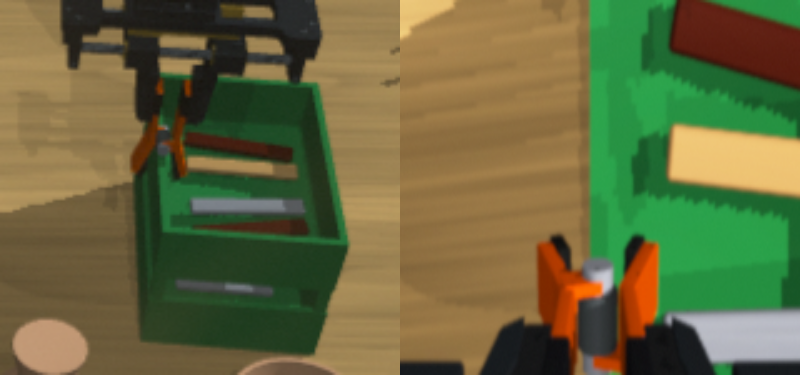

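The handles are squeezed to their stop at 25 mm and the jaws are open, leaning mostly to the -y side. I'll lift the clip and carry it to near the mould.

>>> play_rows:
  rows:
    - [25,0,0,-0.01,0,0,0]
    - [25,0,0,-0.02,0,0,0]
    - [25,0,0,-0.03,0,0,0]
    - [25,0,0,-0.03,0,0,0]

```text
clock: 5.8
tool_pos: [0.5195, 0.2168, 0.4212]
eef_rot: [0.044, 0.999, 0.0, 0.0]
contact_force: [0.3, -0.4, -0.7]
opening: 0.29
finger_force: 20.0
```

>>> play_rows:
  rows:
    - [25,-0.005,-0.033,0,0,0,0]
    - [25,-0.007,-0.04,0,0,0,0]
    - [25,-0.008,-0.045,0,0,0,1]
    - [25,-0.008,-0.045,0,0,0,1]
    - [25,-0.006,-0.045,0,0,0,2]
    - [25,-0.005,-0.035,0,0,0,2]
    - [25,-0.005,-0.034,0,0,0,0]
    - [25,0,0,0,0,0,0]

```text
clock: 6.8
tool_pos: [0.5303, -0.0665, 0.4201]
eef_rot: [0.099, 0.995, -0.001, 0.0]
contact_force: [0.3, 0.0, -1.2]
opening: 0.288
finger_force: 20.0
```

```bash
python3 -c "
from h import *
s=status.get_state();print(s['tool_pos'],yaw(),s['opening'],s['finger_force'])
b=snap('wrist','w4.png');
for l in['seam_top','mould_b','clip_jaws','clamp_grip','trigger_face']:
    for d in finder.spot_in('wrist',l)[:2]: print(l,round(d['score'],2),world('wrist',d['at']).round(3))
a=snap('scene');print(proj('scene',s['tool_pos']-np.array([0,0,.18])))
cv2.imwrite('pics/s4.png',cv2.cvtColor(cv2.resize(a[130:310,220:420],(800,600) if 0 else (660,594),interpolation=cv2.INTER_CUBIC),cv2.COLOR_RGB2BGR))
"
```

```text
[ 0.53025042 -0.06646391  0.42014818] (np.float64(-11.388495561724806), array([ 8.09233038e-05, -1.98049788e-03, -9.99998036e-01])) 0.287818828434985 19.999818317592144
seam_top 0.85 [ 0.61  -0.064  0.093]
mould_b 0.88 [ 0.59  -0.01   0.089]
clip_jaws 0.73 [ 0.523 -0.061  0.235]
clip_jaws 0.42 [0.512 0.228 0.044]
clamp_grip 0.8 [ 0.558 -0.054  0.058]
clamp_grip 0.37 [ 0.484 -0.074  0.054]
trigger_face 0.76 [ 0.488 -0.072  0.06 ]
[322.62905574 155.59366758]
```

View pics/w4.png

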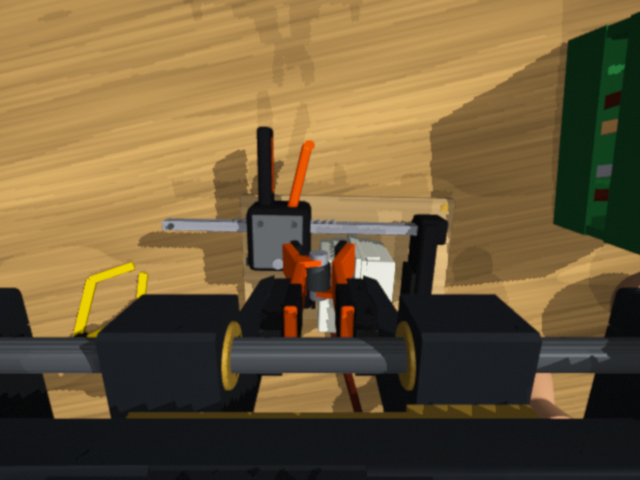

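View pics/s4.png

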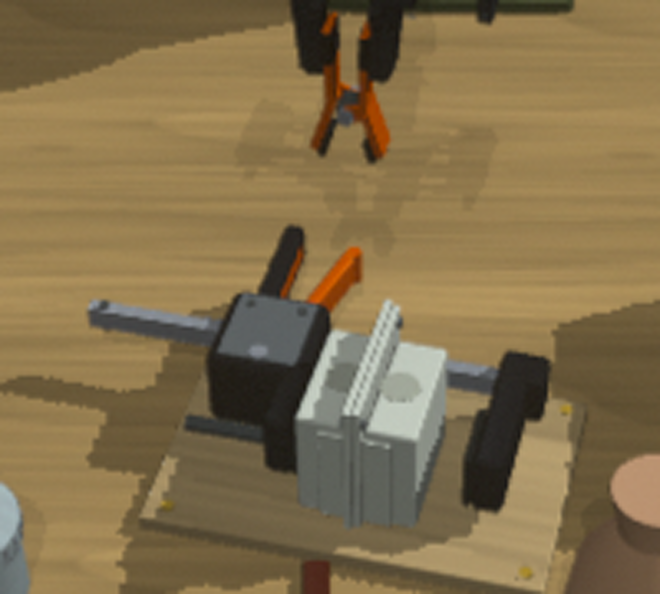

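Wrist picture: the clamp body is at (278,237), the trigger tip at (308,146) and the handle tip at (264,130), with the mould partly hidden by the clip. Scene crop: the jaws are open with the tips at crop (322,140) and (372,150). The flange's top centre line runs from (394,306) to (352,416). I'll turn these into positions.

```bash
python3 -c "
from h import *
S=lambda u,v:(u/3.3+220,v/3.3+130)
a=atz('scene',*S(394,306),.112);b=atz('scene',*S(352,416),.112)
print('scene',a,b,(a+b)/2,np.linalg.norm(a-b),np.degrees(np.arctan2((a-b)[1],(a-b)[0])))
a=atz('top',318,215,.112);b=atz('top',307,258,.112)
print('top',a,b,(a+b)/2,np.linalg.norm(a-b),np.degrees(np.arctan2((a-b)[1],(a-b)[0])))
# bar dir
a=atz('wrist',168,226,.05);b=atz('wrist',412,230,.05);print('bar',np.degrees(np.arctan2((b-a)[0],(b-a)[1])))
a=atz('top',285,263,.05);b=atz('top',392,283,.05);print('bar',np.degrees(np.arctan2((a-b)[0],(a-b)[1])))
print('handle tip',atz('wrist',264,130,.059),'trig tip',atz('wrist',308,146,.057))
for p in[(322,140),(372,150),(320,152),(378,158)]:
  o,d=ray('scene',*S(*p)); print('jaw',o+d*(.53-o[0])/d[0])
# fine flange in top: save enlarged stats
im=snap('top'); 
for v in (220,230,240,250):
  print(v,im[v,300:332].mean(1).astype(int))
"
```

```text
scene [ 0.5777325  -0.03357922  0.112     ] [ 0.66968449 -0.05576443  0.112     ] [ 0.6237085  -0.04467182  0.112     ] 0.09459044962975906 166.43551369599842
top [ 0.66374609 -0.05797511  0.112     ] [ 0.57216945 -0.03273761  0.112     ] [ 0.61795777 -0.04535636  0.112     ] 0.09499059582289561 -15.407612570848686
bar 11.882897717495853
bar 11.727779197519165
handle tip [ 0.44183811 -0.097714    0.059     ] trig tip [ 0.46442516 -0.05916866  0.057     ]
jaw [ 0.53       -0.07690041  0.19962368]
jaw [ 0.53       -0.04761165  0.19264126]
jaw [ 0.53       -0.07827487  0.1906599 ]
jaw [ 0.53       -0.04409405  0.18669834]
220 [181 209 211 211 210 210 211 209 211 211 211 212 215 218 154 205 216 191
 210 168 143 164 177 153 139 130 121 128 129 127 124 127]
230 [211 211 211 209 207 202 201 200 206 209 210 212 174 207 206 196 213 141
 119 162 164 163 164 162 164 162 163 160 206 212 210 207]
240 [210 211 208 199 189 187 188 188 192 198 176 206 179 206 213 132  80  89
  64  55  60  62  63  63  64  67  68  66  67  68  68  69]
250 [74 76 75 74 79 77 75 78 76 75 80 77 80 78 80 79 79 80 82 79 80 82 79 80
 82 81 82 82 83 84 84 85]
```

```bash
python3 -c "
from h import *
to([.620,-.047,.215],-13)"
```

```text
turn tz 2.1 then shift [-0.0836  0.0348  0.0575] dist 0.107
```

>>> play_rows:
  rows:
    - [25,0,0,0,0,0,2]
    - [25,-0.021,0.009,0,0,0,0]
    - [25,-0.021,0.009,0,0,0,0]
    - [25,-0.021,0.009,0.019,0,0,0]
    - [25,-0.02,0.008,0.019,0,0,0]
    - [25,0,0,0.019,0,0,0]
    - [25,0,0,0,0,0,0]

```text
clock: 8.07
tool_pos: [0.6188, -0.0476, 0.3611]
eef_rot: [0.114, 0.994, -0.0, -0.002]
contact_force: [-0.9, -0.6, -0.2]
opening: 0.291
finger_force: 20.0
```

```bash
python3 -c "
from h import *
s=status.get_state();print(s['tool_pos'],yaw(),s['opening'],s['finger_force'])
a=snap('scene');g=s['tool_pos']-np.array([0,0,.1473]);
for dz in(0,-.066,-.073): print(dz,proj('scene',g+[0,0,dz]))
print(proj('scene',[.62,-.047,.112]))
b=snap('top')
u=cv2.resize(a[155:275,270:390],(600,600),interpolation=cv2.INTER_CUBIC)
cv2.imwrite('pics/s5.png',cv2.cvtColor(u,cv2.COLOR_RGB2BGR))
"
```

```text
[ 0.61884378 -0.04764689  0.36114452] (np.float64(-13.068597815696595), array([-3.71380601e-03,  5.30935950e-08, -9.99993104e-01])) 0.2907573389015216 19.999975338578224
0 [331.4227722  196.82893443]
-0.066 [331.62661323 223.51653614]
-0.073 [331.64727656 226.22185401]
[332.0505014  237.55505635]
```

View pics/s5.png

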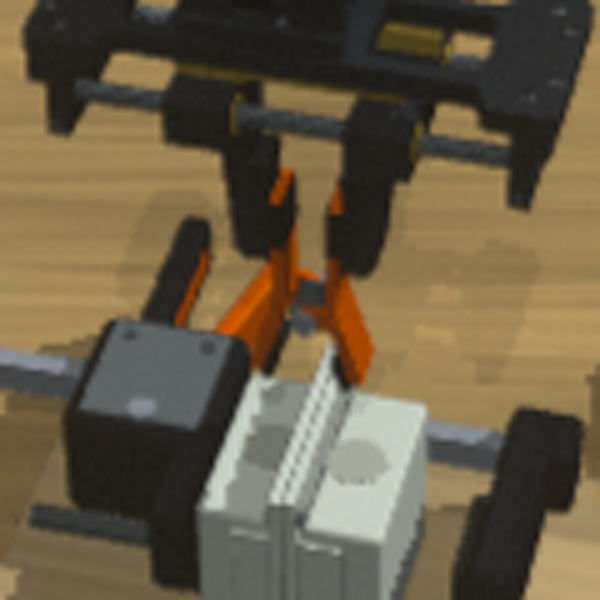

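The scene crop shows the left pad at (272,358) and the right pad at (347,378). Their middle, about 309, is 6 px right of the predicted 303 and of the flange line through (310,412). That means moving 2–3 mm to -y and then down.

>>> play_rows:
  rows:
    - [25,0,-0.0025,0,0,0,0]
    - [25,0,0,0.01,0,0,0]
    - [25,0,0,0.01,0,0,0]
    - [25,0,0,0,0,0,0]

```text
clock: 8.68
tool_pos: [0.6183, -0.0503, 0.3415]
eef_rot: [0.114, 0.994, -0.0, -0.001]
contact_force: [0.5, 0.2, -0.2]
opening: 0.288
finger_force: 20.0
```

>>> play_rows:
  rows:
    - [25,0,0,0.006,0,0,0]
    - [25,0,0,0.006,0,0,0]
    - [25,0,0,0.006,0,0,0]
    - [25,0,0,0.005,0,0,0]
    - [25,0,0,0,0,0,0]

```text
clock: 9.3
tool_pos: [0.6187, -0.0503, 0.3192]
eef_rot: [0.114, 0.994, -0.0, -0.0]
contact_force: [0.3, 0.3, -0.2]
opening: 0.29
finger_force: 20.0
```

```bash
python3 -c "
from h import *
s=status.get_state();print(s['tool_pos'],yaw(),s['contact_force'],s['moment'],s['opening'])
a=snap('scene')
for l in['seam_top','clip_jaws','clip_grip']:
    for d in finder.spot_in('scene',l)[:1]: print(l,round(d['score'],2),world('scene',d['at']).round(3))
g=s['tool_pos']-np.array([0,0,.1473]);
for dz in(0,-.066,-.073): print(dz,proj('scene',g+[0,0,dz]))
u=cv2.resize(a[180:270,280:380],(800,600) if 0 else (660,594),interpolation=cv2.INTER_CUBIC)
cv2.imwrite('pics/s6.png',cv2.cvtColor(u,cv2.COLOR_RGB2BGR))
hsv=cv2.cvtColor(a,cv2.COLOR_RGB2HSV)
o=((hsv[...,0]<15)&(hsv[...,1]>200)&(hsv[...,2]>110))
for v in range(200,252,3):
  print(v,''.join('O' if o[v,c] else ('W' if hsv[v,c,1]<45 and hsv[v,c,2]>130 else ('w' if hsv[v,c,1]<60 and hsv[v,c,2]>80 else ('#' if hsv[v,c,2]<60 else '.'))) for c in range(300,365)))
"
```

```text
[ 0.61865074 -0.05026671  0.31918287] (np.float64(-13.045219891895261), array([-9.09048795e-04,  7.19197710e-05, -9.99999584e-01])) [ 0.34975216  0.26680096 -0.23259903] [-0.01271895  0.01792407 -0.00932015] 0.2902125217263667
clip_jaws 0.82 [ 0.627 -0.05   0.135]
clip_grip 0.72 [ 0.622 -0.054  0.131]
0 [330.14846487 213.9594627 ]
-0.066 [330.39708849 239.30775103]
-0.073 [330.42232053 241.88026965]
200 ...######################.......###################..............
203 .....#######.############.............####################.#.....
206 ....######O...##########.OOOO.........#############..............
209 ..#######OO....#########OO.#.........##########..................
212 .######.O......########OO.##.......O.##########..................
215 ######.OO.......############......#.##########...................
218 #####OO.........###########O......############...................
221 wwwwwwwwwwww..OO.#########.O......###########....................
224 wwwwwwwwww...ww.###........OO.......########.....................
227 wwwwwwwwwwwwww.#####.......OO........O.w.#.......................
230 wwwwwwwwwwwww.######WWW......####...OOO.W........................
233 wwwwwwwwwwww.#####.WWWW.....w.OOOO..OOOO.........................
236 Wwwwwwwwwww######wWWWw...##.........OOOOO.WWWWWWWWWWWWW..........
239 #..wwwwwww######wWWW....##wWwwwwwWW..OOOOO.WWWWWWWWWWWWWWWww.....
242 ###############WWWW...###wwwwWwwWww#...OOO.WWWWWWWWWWWWwwwWWWWWWW
245 ##############wWWWwww.##wwwWWWWWWw.###..O.WWWWWWWWWWWWWw.........
248 #############wWWWWWWWWwwwwWWWWWWWw.ww.wWWWWWWWWWWWWWWWW.......www
251 ###########wWWWWWWWWWWWWWWWWWWWWWwwWWWWWWWWWWWWWWWWWWWW..........
```

The jaws straddle the flange, which sits between the dark pads at row 245, and there is no contact force. I'll go down 2 mm more and release gently.

>>> play_rows:
  rows:
    - [25,0,0,0.002,0,0,0]
    - [35,0,0,0,0,0,0]
    - [42,0,0,0,0,0,0]
    - [50,0,0,0,0,0,0]
    - [58,0,0,0,0,0,0]
    - [70,0,0,0,0,0,0]
    - [100,0,0,0,0,0,0]
    - [100,0,0,0,0,0,0]

```text
clock: 10.5
tool_pos: [0.6188, -0.0504, 0.3178]
eef_rot: [0.114, 0.994, -0.0, 0.0]
contact_force: [-0.7, -0.8, 0.1]
opening: 0.899
finger_force: 0.0
```

```bash
python3 -c "
from h import *
s=status.get_state();print(s['tool_pos'],s['contact_force'],s['moment'],s['opening'])
a=snap('scene')
hsv=cv2.cvtColor(a,cv2.COLOR_RGB2HSV)
o=((hsv[...,0]<15)&(hsv[...,1]>200)&(hsv[...,2]>110))
for v in range(200,256,3):
  print(v,''.join('O' if o[v,c] else ('W' if hsv[v,c,1]<45 and hsv[v,c,2]>130 else ('w' if hsv[v,c,1]<60 and hsv[v,c,2]>80 else ('#' if hsv[v,c,2]<60 else '.'))) for c in range(300,365)))
"
```

```text
[ 0.61878662 -0.05043335  0.31775053] [-0.69152206 -0.83022041  0.10458523] [ 0.06787475 -0.04058069  0.06353257] 0.8989137016395181
200 ############...............######.#..#....wwwww..w...############
203 ############..................................###################
206 .##########.........OO...OOOOO......................#############
209 .###########......OOO.#OOOOO........................#############
212 .###########......O.####.OOO..............OO.......##########...#
215 ############......######.OO..............OO.........########.....
218 ###########....OOOO.###.OO..............###.........########.....
221 www.######.w...OOOO..#OOOOO........WWWw##..........########......
224 wwwwwwwwww...www###....OOOOO......WWWw.#...........#######.......
227 wwwwwwwwwwwwww.#####.....OOOO.#..wwWW..............######........
230 wwwwwwwwwwwww.#####wWWW...OO.######...O..........................
233 wwwwwwwwwwww.#####WWWWW....#.w..OOO..OOO.ww......................
236 Wwwwwwwwwww######WWWWWW...............OO.WWWWWWWWWWWWWW..........
239 #..wwwwww.#####.WWWWWWw....#.wwwWW...OOO.WWWWWWWWWWWWWWwWWww.....
242 ##############wWWWWwwww...#wWWwWw.#...OO.WWWWWWWWWWWWWWwwwWWWWWWW
245 #############wWWWWwwwww...wWwwWWw###..O.WWWWWWWWWWWWWWWw.........
248 ############wWWWWWWWWWwwwWWwwWWWw.wwWWWWWWWWWWWWWWWWWWW.......www
251 ###########wWWWWWWWWWWWwWWwWWWWWwWWWWWWWWWWWWWWWWWWWWWW..........
254 #########.WWWWWWWWWWWWwWWWWWWWWWWWWWWWWWWWWWWWWWWWWWWWW..........
```

The clip stands upright with both pads tight on the flange and the grip is free. I'll retreat straight up, then move over the trigger.

>>> play_rows:
  rows:
    - [100,0,0,-0.015,0,0,0]
    - [100,0,0,-0.03,0,0,0]
    - [100,0,0,-0.03,0,0,0]
    - [100,0,0,-0.025,0,0,0]

```text
clock: 11.05
tool_pos: [0.6189, -0.0502, 0.4201]
eef_rot: [0.114, 0.994, 0.0, 0.001]
contact_force: [0.6, 0.2, 0.0]
opening: 1.001
finger_force: 0.0
```

>>> play_rows:
  rows:
    - [100,0.04,-0.02,0,0,0,0]
    - [100,0.045,-0.022,0,0,0,0]
    - [100,0.045,-0.022,0,0,0,0]
    - [100,0.044,-0.022,0.02,0,0,0]
    - [100,0,0,0.04,0,0,-1]
    - [100,0,0,0.04,0,0,0]
    - [100,0,0,0,0,0,0]

```text
clock: 11.92
tool_pos: [0.4295, -0.0946, 0.3169]
eef_rot: [0.105, 0.995, -0.0, -0.002]
contact_force: [0.6, -0.7, 0.0]
opening: 0.999
finger_force: 0.0
```

```bash
python3 -c "
from h import *
s=status.get_state();print(s['clock'],s['tool_pos'],yaw(),s['contact_force'],s['opening'])
b=snap('wrist')
for l in['clamp_grip','trigger_face','clip_grip','clip','seam_top']:
    for d in finder.spot_in('wrist',l)[:2]: print(l,round(d['score'],2),world('wrist',d['at']).round(3))
a=snap('scene')
cv2.imwrite('pics/m7.png',cv2.cvtColor(np.hstack([cv2.resize(b,(533,400)),cv2.resize(a[170:290,290:370],(267,400))]),cv2.COLOR_RGB2BGR))
"
```

```text
11.925 [ 0.42950833 -0.09458259  0.31687102] (np.float64(-12.012809258795262), array([-3.74052961e-03,  6.17736445e-05, -9.99993002e-01])) [ 0.58295429 -0.70283918  0.00622358] 0.9986334437030504
clamp_grip 0.62 [ 0.54  -0.099  0.059]
trigger_face 0.81 [ 0.484 -0.077  0.061]
seam_top 0.75 [ 0.569 -0.055  0.059]
```

View pics/m7.png

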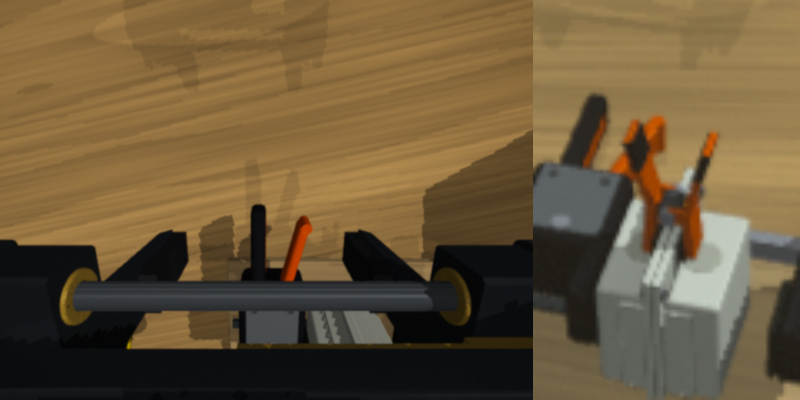

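The handle tip is at wrist pixel (311,247) and the handle's base at the body is at (311,325). The trigger tip is at (365,262). On the right, the clip grips the flange with one jaw on each side.

```bash
python3 -c "
from h import *
y=np.radians(11.9);X=np.array([np.cos(y),-np.sin(y)]);Y=np.array([np.sin(y),np.cos(y)])
for n,p,z in[('handle tip L',(301,252),.059),('handle tip R',(319,252),.059),('handle base R',(319,324),.059),('handle base L',(302,324),.059),('handle tip top',(311,247),.059),('trig tip R',(374,272),.057),('trig tip L',(355,272),.057),('trig base R',(361,320),.057),('body corner',(290,324),.095)]:
  w=atz('wrist',*p,z); print(n,w.round(4),(w[:2]@X).round(4),(w[:2]@Y).round(4))
g=np.array([.468,-.097]);print(g@X,g@Y)
b=snap('wrist')
h=cv2.cvtColor(b,cv2.COLOR_RGB2HSV)
for v in range(244,336,6):
  print(v,''.join('O' if h[v,c,0]<15 and h[v,c,1]>200 and h[v,c,2]>110 else ('#' if h[v,c,2]<65 else '.') for c in range(285,385)))
"
```

```text
handle tip L [ 0.4373 -0.1095  0.059 ] 0.4505 -0.017
handle tip R [ 0.4401 -0.0963  0.059 ] 0.4505 -0.0035
handle base R [ 0.4992 -0.1089  0.059 ] 0.511 -0.0036
handle base L [ 0.4964 -0.1221  0.059 ] 0.5109 -0.0172
handle tip top [ 0.435  -0.1013  0.059 ] 0.4466 -0.0095
trig tip R [ 0.4654 -0.0586  0.057 ] 0.4675 0.0386
trig tip L [ 0.4623 -0.0728  0.057 ] 0.4674 0.0241
trig base R [ 0.5039 -0.0755  0.057 ] 0.5086 0.03
body corner [ 0.4744 -0.1238  0.095 ] 0.4898 -0.0233
0.4779440110111054 0.001588187210750172
244 ..................###############...................................................................
250 .................#################..................................................................
256 ................##################.............................................OOOO.................
262 ................##################................................................OOOO..............
268 ................##################.....................................#....OOOOOOOOOOOOO...........
274 ................##################....................
[... 396 characters left out ...]
###.............................##..OOOOOOOOOOOO......................
304 ...............##################...........................##...OOOOOOOOOOO........................
310 ...............###################........................##...OOOOOOOOOOO..........................
316 ...............###################......................##...OOOOOOOOOOO............................
322 ......###################################################..OOOOOOOOOOO.####.........................
328 ....###################################################..OOOOOOOOOOO.########.......................
334 ...###################################################..OOOOOOOOOOO###########......................
```

```bash
python3 -c "
from h import *
import h
c=cams.camera_params('wrist');T=np.array(c['tool_from_camera']);f=240/np.tan(np.radians(c['vfov'])/2)
R=Ro.from_euler('z',-11.39,degrees=True).as_matrix()@np.diag([-1,1,-1]);p=np.array([.53025,-.06646,.42015])
y=np.radians(11.9);X=np.array([np.cos(y),-np.sin(y),0]);Y=np.array([np.sin(y),np.cos(y),0])
for u,v,a,b in[(247,206,357,284),(311,204,329,279)]:
  o1=R@T[:3,3]+p; d1=R@T[:3,:3]@np.array([(u-c['cx'])/f,(v-c['cy'])/f,1])
  o2,d2=ray('top',a,b)
  s=np.linalg.lstsq(np.c_[d1,-d2],o2-o1,rcond=None)[0]
  w=(o1+d1*s[0]+o2+d2*s[1])/2; print(w,w@X,w@Y,np.linalg.norm(o1+d1*s[0]-o2-d2*s[1]))
# single-view plane: handle tip/trigger tip top view
for n,q,z in[('handle tip top',(342,318),.059),('trig tip',(322,308),.057)]:
  w=atz('top',*q,z);print(n,w@X,w@Y)
"
```

```text
[ 0.51388056 -0.1449035   0.0266181 ] 0.532716453937483 -0.03582505780395984 0.0009444338815527358
[ 0.52692351 -0.07766723  0.01873431] 0.5316146969980108 0.032655753610265556 0.006742606773157646
handle tip top 0.4518187602607892 -0.014174331539425891
trig tip 0.46514587379004063 0.03368792378711843
```

```bash
python3 -c "
from h import *
to([.4761,-.1023,.047],-11.9)"
```

```text
turn tz -0.2 then shift [-0.0463  0.0022  0.1244] dist 0.133
```

>>> play_rows:
  rows:
    - [100,-0.023,0.001,0,0,0,0]
    - [100,-0.023,0.001,0,0,0,0]
    - [100,0,0,0.025,0,0,0]
    - [100,0,0,0.025,0,0,0]
    - [100,0,0,0.015,0,0,0]
    - [100,0,0,0,0,0,0]

```text
clock: 13.08
tool_pos: [0.4751, -0.1023, 0.2523]
eef_rot: [0.105, 0.994, -0.0, -0.001]
contact_force: [-0.2, -0.2, 0.1]
opening: 0.999
finger_force: 0.0
```

```bash
python3 -c "
from h import *
to([.4761,-.1023,.047],-11.9)
b=snap('wrist')
h=cv2.cvtColor(b,cv2.COLOR_RGB2HSV)
for v in range(240,380,6):
  print(v,''.join('O' if h[v,c,0]<15 and h[v,c,1]>200 and h[v,c,2]>110 else ('#' if h[v,c,2]<65 else '.') for c in range(180,460,2)))
"
```

```text
turn tz -0.1 then shift [-0.0011  0.0002  0.0579] dist 0.058
240 .......................................................#############.............................OOOOOOOOOO.................................
246 .......................................................#############............................OOOOOOOOOO..................................
252 .......................................................#############...........................OOOOOOOO.....................................
258 .......................................................#############..........................OOOOOOOO......................................
264 .......................................................#############.........................OOOOOOOO.......................................
270 .......................................................#############........................OOOOOOOO........................................
276 ............##.........................................#############.......................OOOOOOOO...........................#.............
282 .....###############
[... 1740 characters left out ...]
........................................................................................................................
360 .###......####..#.#.#....#......##..........#.....#.......##..##.......#.#...#.......#.........##...........#........#.#.#....#.#...#..#####
366 ############################################################################################################################################
372 ######################################################################################################.###############.#####################
378 ..............................................####################....................#####.....#######.........................##..........
```

```bash
python3 -c "
from h import *
y=np.radians(11.9);X=np.array([np.cos(y),-np.sin(y),0]);Y=np.array([np.sin(y),np.cos(y),0])
for p,z in[((290,270),.059),((317,270),.059),((386,246),.057),((374,270),.057),((366,294),.057),((310,312),.09),((310,312),.059)]:
  w=atz('wrist',*p,z);print(p,(w@X).round(4),(w@Y).round(4))
s=status.get_state();print(s['tool_pos']@X,s['tool_pos']@Y)
"
```

```text
(290, 270) 0.4838 -0.0178
(317, 270) 0.4839 -0.0029
(386, 246) 0.4707 0.0348
(374, 270) 0.4847 0.0288
(366, 294) 0.4993 0.0249
(310, 312) 0.4928 -0.0061
(310, 312) 0.5095 -0.007
0.4862086400569942 -0.0021472413638650573
```

The nominal squeeze point agrees with where I am (X≈0.485, trigger front at +33), so I'll go down in steps.

>>> play_rows:
  rows:
    - [100,0,0,0.015,0,0,0]
    - [100,0,0,0.012,0,0,0]
    - [100,0,0,0.01,0,0,0]
    - [100,0,0,0,0,0,0]

```text
clock: 13.62
tool_pos: [0.4751, -0.1023, 0.2152]
eef_rot: [0.105, 0.994, -0.0, -0.001]
contact_force: [-0.2, -0.4, -0.1]
opening: 0.997
finger_force: 0.0
```

>>> play_rows:
  rows:
    - [100,0,0,0.008,0,0,0]
    - [100,0,0,0.006,0,0,0]
    - [100,0,0,0.006,0,0,0]
    - [100,0,-0.002,0,0,0,0]
    - [100,0,0,0,0,0,0]

```text
clock: 14.25
tool_pos: [0.4748, -0.1046, 0.1957]
eef_rot: [0.105, 0.994, -0.0, -0.0]
contact_force: [0.2, 0.7, -0.3]
opening: 0.997
finger_force: 0.0
```

>>> play_rows:
  rows:
    - [22,0,0,0,0,0,0]
    - [22,0,0,0,0,0,0]
    - [22,0,0,0,0,0,0]
    - [22,0,0,0,0,0,0]
    - [22,0,0,0,0,0,0]
    - [22,0,0,0,0,0,0]
    - [22,0,0,0,0,0,0]
    - [22,0,0,0,0,0,0]
  grip_force: 15

```text
clock: 15.25
tool_pos: [0.4735, -0.1047, 0.1955]
eef_rot: [0.105, 0.994, -0.001, -0.002]
contact_force: [-5.6, 1.6, -0.0]
opening: 0.299
finger_force: 15.0
```

```bash
python3 -c "
from h import *
a=snap('scene')
for c in('scene',):
 for l in['jaw_face','seam_top','clip']:
    for d in finder.spot_in(c,l)[:1]: print(l,round(d['score'],2),world(c,d['at']).round(3))
"
```

```text
jaw_face 0.86 [0.59  0.015 0.05 ]
seam_top 0.78 [ 0.652 -0.077  0.084]
clip 0.65 [ 0.626 -0.055  0.135]
```

>>> play_rows:
  rows:
    - [92,0,0,0,0,0,0]
    - [92,0,0,0,0,0,0]
    - [92,0,0,0,0,0,0]
    - [92,0,0,0,0,0,0]

```text
clock: 15.95
tool_pos: [0.4758, -0.1046, 0.1959]
eef_rot: [0.105, 0.994, -0.0, 0.001]
contact_force: [1.1, 1.5, -0.0]
opening: 0.725
finger_force: 0.7
```

>>> play_rows:
  rows:
    - [22,0,0,0,0,0,0]
    - [22,0,0,0,0,0,0]
    - [22,0,0,0,0,0,0]
    - [22,0,0,0,0,0,0]
    - [22,0,0,0,0,0,0]

```text
clock: 16.58
tool_pos: [0.474, -0.1049, 0.1956]
eef_rot: [0.105, 0.994, -0.001, -0.001]
contact_force: [-3.0, 1.1, 2.0]
opening: 0.291
finger_force: 15.0
```

```bash
python3 -c "
from h import *
a=snap('scene')
for l in['jaw_face','seam_top','clip']:
    for d in finder.spot_in('scene',l)[:1]: print(l,round(d['score'],2),world('scene',d['at']).round(3))
"
```

```text
jaw_face 0.89 [0.584 0.017 0.051]
seam_top 0.85 [ 0.654 -0.076  0.081]
clip 0.88 [ 0.625 -0.055  0.135]
```

>>> play_rows:
  rows:
    - [92,0,0,0,0,0,0]
    - [92,0,0,0,0,0,0]
    - [92,0,0,0,0,0,0]
    - [92,0,0,0,0,0,0]
    - [92,0,0,0,0,0,0]
    - [92,0,0,0,0,0,0]

```text
clock: 17.52
tool_pos: [0.4746, -0.1046, 0.1957]
eef_rot: [0.105, 0.994, -0.0, -0.0]
contact_force: [-0.7, -0.4, -0.1]
opening: 0.917
finger_force: 0.0
```

>>> play_rows:
  rows:
    - [22,0,0,0,0,0,0]
    - [22,0,0,0,0,0,0]
    - [22,0,0,0,0,0,0]
    - [22,0,0,0,0,0,0]
    - [22,0,0,0,0,0,0]
    - [22,0,0,0,0,0,0]

```text
clock: 18.27
tool_pos: [0.4733, -0.1047, 0.1954]
eef_rot: [0.105, 0.994, -0.001, -0.002]
contact_force: [-4.6, 2.1, -0.4]
opening: 0.292
finger_force: 15.0
```

```bash
python3 -c "
from h import *
a=snap('scene')
for l in['jaw_face','seam_top','clip']:
    for d in finder.spot_in('scene',l)[:1]: print(l,round(d['score'],2),world('scene',d['at']).round(3))
"
```

```text
seam_top 0.85 [ 0.652 -0.074  0.087]
clip 0.97 [ 0.628 -0.055  0.134]
```

>>> play_rows:
  rows:
    - [92,0,0,0,0,0,0]
    - [92,0,0,0,0,0,0]
    - [92,0,0,0,0,0,0]
    - [92,0,0,0,0,0,0]
    - [92,0,0,0,0,0,0]
    - [22,0,0,0,0,0,0]
    - [22,0,0,0,0,0,0]
    - [22,0,0,0,0,0,0]

```text
clock: 19.48
tool_pos: [0.4741, -0.1026, 0.1956]
eef_rot: [0.104, 0.995, 0.001, -0.001]
contact_force: [-1.2, 6.5, 2.3]
opening: 0.543
finger_force: 2.8
```

>>> play_rows:
  rows:
    - [22,0,0,0,0,0,0]
    - [22,0,0,0,0,0,0]
    - [22,0,0,0,0,0,0]

```text
clock: 19.85
tool_pos: [0.4732, -0.1046, 0.1955]
eef_rot: [0.105, 0.994, -0.001, -0.002]
contact_force: [-4.1, 1.4, 0.6]
opening: 0.289
finger_force: 15.0
```

```bash
python3 -c "
from h import *
a=snap('scene')
for l in['jaw_face','jaw']:
  for d in finder.regions_of('scene',l)[:1]:
    ys,xs=np.nonzero(d['mask']);print(l,d['score'],xs.mean(),ys.mean(),xs.min(),xs.max(),ys.min(),ys.max())
h=cv2.cvtColor(a,cv2.COLOR_RGB2HSV)
for v in range(220,284,4):
  print(v,''.join('O' if h[v,c,0]<15 and h[v,c,1]>200 and h[v,c,2]>110 else ('#' if h[v,c,2]<60 else ('W' if h[v,c,1]<60 and h[v,c,2]>80 else '.')) for c in range(290,395)))
"
```

```text
jaw_face 0.87 325.841726618705 247.06474820143885 236 373 220 282
jaw 0.65 325.99196787148594 246.37831325301204 236 375 219 282
220 .##..........##........#########.OOOO..........W..##.....................................................
224 #...................###...###....OOOOO......WWWW.#.......................................................
228 WWWWWW..................######.....OOOO....##W...........................................................
232 WWWWWWWWWWWWWWWWWWWWWW.#####WWWWW..............OOO.......................................................
236 WWWWWWWWWWWWWWWWWWWWW######WWWWWW..............OOO.WWWWWWWWWWWWWW.......###########......................
240 ##################.######WWWWWWWW...##WWWWWW...OOO.WWWWWWWWWWWWWWWWWW################....................
244 ########################WWWWWWWW.....WWWWWW##...O.WWWWWWWWWWWWWWWW..#################....................
248 ######################WWWWWWWWWWWWWWWWWWWWW.WWWWWWWWWWWWWWWWWWWWW...################.....................
252 ####################WWWWWWWWWWWWWWWWWWWWWWWWWWWWWWWWWWWWWWWWWWW.#..################......................
256 ###################WWWWWWWWWWWWWWWWWWWWWWWWWWWWWWWWWWWWWWWWWWW###############............................
260 ###################WWWWWWWWWWWWWWWWWWWWWWWWWWWWWWWWWWWWWWWWWW###############.............................
264 ..........#########WWWWWWWWWWWWWWWWWWWWWWWWWWWWWWWWWWWWWWWW.###############..............................
268 ...........#########WWWWWWWWWWWWWWWWWWWWWWWWWWWWWWWWWWWWWW################...............................
272 .............#######WWWWWWWWWWWWWWWWWWWWWWWWWWWWWWWWWWWWWW###############................................
276 ....................WWWWWWWWWWWWWWWWWWWWWWWWWWWWWWWWWWWWW.##############.................................
280 ....................WWWWWWWWWWWWWWWWWWWWWWWWWWWWWWWWWWWWW..#.#########...................................
```

>>> play_rows:
  rows:
    - [92,0,0,0,0,0,0]
    - [92,0,0,0,0,0,0]
    - [92,0,0,0,0,0,0]
    - [92,0,0,0,0,0,0]
    - [92,0,0,0,0,0,0]
    - [22,0,0,0,0,0,0]
    - [22,0,0,0,0,0,0]
    - [22,0,0,0,0,0,0]

```text
clock: 21.0
tool_pos: [0.4743, -0.102, 0.1956]
eef_rot: [0.103, 0.995, 0.002, -0.001]
contact_force: [-1.4, 8.2, 2.2]
opening: 0.541
finger_force: 3.5
```

>>> play_rows:
  rows:
    - [22,0,0,0,0,0,0]
    - [22,0,0,0,0,0,0]
    - [22,0,0,0,0,0,0]
    - [22,0,0,0,0,0,0]

```text
clock: 21.5
tool_pos: [0.4742, -0.1007, 0.1955]
eef_rot: [0.102, 0.995, 0.003, -0.001]
contact_force: [-0.4, 11.5, 1.6]
opening: 0.413
finger_force: 14.3
```

>>> play_rows:
  rows:
    - [92,0,0,0,0,0,0]
    - [92,0,0,0,0,0,0]
    - [92,0,0,0,0,0,0]
    - [92,0,0,0,0,0,0]
    - [92,0,0,0,0,0,0]
    - [22,0,0,0,0,0,0]
    - [22,0,0,0,0,0,0]
    - [22,0,0,0,0,0,0]

```text
clock: 22.5
tool_pos: [0.4746, -0.1037, 0.1956]
eef_rot: [0.104, 0.995, 0.0, -0.0]
contact_force: [-0.8, 4.3, 0.4]
opening: 0.602
finger_force: 1.4
```

>>> play_rows:
  rows:
    - [22,0,0,0,0,0,0]
    - [22,0,0,0,0,0,0]
    - [22,0,0,0,0,0,0]
    - [22,0,0,0,0,0,0]

```text
clock: 23.0
tool_pos: [0.4746, -0.1009, 0.1954]
eef_rot: [0.102, 0.995, 0.003, -0.0]
contact_force: [-1.2, 10.1, -0.6]
opening: 0.411
finger_force: 14.4
```

```bash
python3 -c "
from h import *
a=snap('scene')
h=cv2.cvtColor(a,cv2.COLOR_RGB2HSV)
for v in range(200,284,4):
  print(v,''.join('O' if h[v,c,0]<15 and h[v,c,1]>200 and h[v,c,2]>110 else ('#' if h[v,c,2]<60 else ('W' if h[v,c,1]<60 and h[v,c,2]>80 else '.')) for c in range(290,385)))
"
```

```text
200 #############...#######################.............#######....................................
204 ...#########...#######......###########............#######.....................................
208 ....###############.O....OO.OO.#####................####.......................................
212 .....#############O....OOOOO.#######...............OOO.........................................
216 ......##########.....OOO...######O................OO...........................................
220 .##..........##.#..OOO......###.OOOO.............##............................................
224 #...................###..#####..OOOOO......WWWW.#..............................................
228 WWWWWWWW................######....OOOO#..###W..................................................
232 WWWWWWWWWWWWWWWWWWWWWW.####WWWWW......W.......OOO..............................................
236 WWWWWWWWWWWWWWWWWWWWW#####WWWWWW..............OOO.WWWWWWWWWWWWWW......#############............
240 #################.######WWWWWWWW...##WWWWWW#..OOO.WWWWWWWWWWWWWWWWWW################...........

[... 299 characters left out ...]

256 ##################WWWWWWWWWWWWWWWWWWWWWWWWWWWWWWWWWWWWWWWWWWW###############...................
260 ##################WWWWWWWWWWWWWWWWWWWWWWWWWWWWWWWWWWWWWWWWW.###############....................
264 ..........########.WWWWWWWWWWWWWWWWWWWWWWWWWWWWWWWWWWWWWWW.###############.....................
268 ...........########WWWWWWWWWWWWWWWWWWWWWWWWWWWWWWWWWWWWWW################......................
272 .............######WWWWWWWWWWWWWWWWWWWWWWWWWWWWWWWWWWWWWW##############........................
276 ...................WWWWWWWWWWWWWWWWWWWWWWWWWWWWWWWWWWWWW.#############.........................
280 ...................WWWWWWWWWWWWWWWWWWWWWWWWWWWWWWWWWWWWW.#..#########..........................
```

The squeeze stops at 36 mm in two strokes running, so the mould is tight. I'll raise the force to 20 N, recentre and hold.

>>> play_rows:
  rows:
    - [22,0,0.002,0,0,0,0]
    - [22,0,0.001,0,0,0,0]
    - [22,0,0,0,0,0,0]
    - [22,0,0,0,0,0,0]
    - [22,0,0,0,0,0,0]
    - [22,0,0,0,0,0,0]
    - [22,0,0,0,0,0,0]
    - [22,0,0,0,0,0,0]
  grip_force: 20

```text
clock: 24.05
tool_pos: [0.4749, -0.1006, 0.1954]
eef_rot: [0.104, 0.995, 0.001, -0.001]
contact_force: [-1.6, 5.7, -3.0]
opening: 0.402
finger_force: 19.3
```

```bash
python3 -c "
from h import *
s=status.get_state();print(s['clock'],s['opening'],s['finger_force'],s['contact_force'])
b=snap('top')
h=cv2.cvtColor(b,cv2.COLOR_RGB2HSV)
for v in range(212,272,3):
  print(v,''.join('O' if h[v,c,0]<15 and h[v,c,1]>200 and h[v,c,2]>110 else ('#' if h[v,c,2]<70 else ('W' if h[v,c,1]<60 and h[v,c,2]>80 else '.')) for c in range(260,375)))
"
```

```text
24.05 0.401638505656245 19.277160500641912 [-1.6128207   5.71347572 -3.04203555]
212 ...................................................................................................................
215 .........................................................WWWWWW....................................................
218 ..........................................WWWWWWWWWWWWWWWWWWWWW....................................................
221 .........................................WWWWWWWWWWWWWWWWWWWWWWWWWWWW..............................................
224 ...............................#....###..WWWWWWWWWWWWWWWWWWWWWWWWWWWWWWWWWW........................................
227 .....................................#.#WWWW...#WWWWWWWWWWWWWWWWWWWWWWWWWWW........................................
230 ......................................#WWWW.OO.##...OO...WWWWWWWWW...WWWWW.........................................
233 ....................................#.#WWW.O..##.......WWW...OO.#.OO.WWWWW#########................................
236 ..............................W..W.#.#WWWWWWWW........W
[... 680 characters left out ...]
.............WWW........WWWWWWWWWWWWWWWWWWWWWWWWWWWWWWW..####WWWWWWW.##.#######...WWWWWW..W.........
257 ..........................W....................WWWWWWWWWWWWWWWWWWWWWW...###WWWWWWWWWWWWWWWWWWWWWWW##...............
260 ................................WW................WWWW.................###WWWWWWWWWWWWWWWWWWWWWWWW###..............
263 ..........................W....WWWWWWWWWWWWWWWWW.......................###WWWWWWWWWWWWWWWWWWWWWWWW##...............
266 ......................................WWWWWWWWWWWWWWWWWWWWWWWWW.......###WWWWWWWWWWWWWWWWWWWWWWWW###...............
269 .....................................................WWWWWWWWWWWWWWWWW###WWWWWWWWWWWWWWWWWWWWWWW.##................
```

>>> play_rows:
  rows:
    - [22,0,0,0,0,0,0]
    - [22,0,0,0,0,0,0]
    - [22,0,0,0,0,0,0]
    - [22,0,0,0,0,0,0]
    - [22,0,0,0,0,0,0]
    - [22,0,0,0,0,0,0]

```text
clock: 24.85
tool_pos: [0.4749, -0.1006, 0.1954]
eef_rot: [0.104, 0.995, 0.001, -0.001]
contact_force: [-1.9, 5.3, -1.9]
opening: 0.405
finger_force: 19.3
```

```bash
python3 -c "
from h import *
s=status.get_state();print(s['clock'],s['opening'],s['finger_force'],s['contact_force'])
a=snap('scene')
for l in['clip','seam_top']:
    for d in finder.spot_in('scene',l)[:1]: print(l,round(d['score'],2),world('scene',d['at']).round(3))
if .36<s['opening']<.45 and 14<s['finger_force']<25: print(r.finish_job())
"
```

```text
24.85 0.40478024358783254 19.277139233308844 [-1.94722051  5.2615384  -1.87453244]
clip 0.84 [ 0.623 -0.056  0.133]
seam_top 0.97 [ 0.655 -0.075  0.085]
the job is handed in; nothing more can be done
None
```

The job is handed in at 25 s: the clip is upright on the seam flange, and the clamp holds the mould tight with the trigger still squeezed at about 19 N (roughly 33 N at the jaw by the formula you gave).

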